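Snap the lemon box's lid shut all round

TASK

The lid on the clear food box of lemons is not closed properly: corner sections of its rim stand popped up. With the fingertips, press down round the rim, section by section, until all four have clicked fully home. Do not grip, lift, tip or shove the box, and leave the tin, the mill and the timer beside it where they stand.

Things in the scene. Friction and masses are not known exactly. Their poses are not given: they have to be found in the camera images.
- food_box: clear food box of lemons with blue snap lid, loose, about 0.75 kg: walls 122 (x) by 166 (y) mm, lid 130 by 174 mm. Origin at the centre of its underside; z up, x to its back, y to its left. The lid's flat centre panel (82 by 126 mm, top 83 mm up) is seated; the rim round it is split at mid-side into four L-shaped corner sections 26 mm wide that move straight up and down.
- front_left (a joint): travel of the front-left rim section, as for the others: 0 = popped up, 0.008 = clicked home; about 8 N starts it, past half travel it jumps home and stays. It always starts popped up.
- front_left_pad (a point): where to press the front-left section: the middle of the 26 by 26 mm corner of its top face (13 mm in from both outer edges of the lid; it moves with the section). 92 mm above the box's underside when popped up, 84 mm when clicked home.
- front_right (a joint): travel of the front-right rim section in m: 0 = popped up, 0.008 = clicked home. About 8 N starts it down, less further on; past half travel it jumps home and stays, let go sooner it springs up again. May start popped up, half-way or already home.
- front_right_pad (a point): where to press the front-right section: the middle of the 26 by 26 mm corner of its top face (13 mm in from both outer edges of the lid; it moves with the section). 92 mm above the box's underside when popped up, 84 mm when clicked home.
- back_left (a joint): travel of the back-left rim section in m: 0 = popped up, 0.008 = clicked home. About 8 N starts it down, less further on; past half travel it jumps home and stays, let go sooner it springs up again. May start popped up, half-way or already home.
- back_left_pad (a point): where to press the back-left section: the middle of the 26 by 26 mm corner of its top face (13 mm in from both outer edges of the lid; it moves with the section). 92 mm above the box's underside when popped up, 84 mm when clicked home.
- back_right (a joint): travel of the back-right rim section, as for the others: 0 = popped up, 0.008 = clicked home; about 8 N starts it, past half travel it jumps home and stays. It always starts popped up.
- back_right_pad (a point): where to press the back-right section: the middle of the 26 by 26 mm corner of its top face (13 mm in from both outer edges of the lid; it moves with the section). 92 mm above the box's underside when popped up, 84 mm when clicked home.
- tin_center (a point): centre (half-way up) of a small food tin, 58 mm across, 72 mm tall, loose, upright beside the box's right end; leave it alone
- mill_center (a point): centre (half-way up) of a small pepper mill, 44 mm across, 90 mm tall, loose, upright beside the box's left end; leave it alone
- timer_center (a point): centre (half-way up) of a round red kitchen timer, 65 mm across, 42 mm tall, loose, behind the box; leave it alone

How it is judged:
At the end, for the whole second after the job is handed in: All four rim sections clicked home (each joint above 6.8 mm of 8), the box at rest, flat on the surface, within 40 mm of where it stood; tin, mill and timer within 25 mm of where they stood (value of joint each of front_left, front_right, back_left, back_right above 0.0068 m and linear speed of food_box below 0.01 m/s and height (world z) of food_box below 0.004 m and angle between food_box's own z axis and vertical below 0.05 rad and distance of food_box from where it was at the start of the episode below 0.04 m and distance of each of tin_center, mill_center, timer_center from where it was at the start of the episode below 0.025 m); the robot touches nothing.
It fails at once if the box is lifted (underside more than 12 mm up) or tipped (more than 0.15 rad) (height (world z) of food_box above 0.012 m or angle between food_box's own z axis and vertical above 0.15 rad).
It fails at once if the box is shoved more than 40 mm (distance of food_box from where it was at the start of the episode above 0.04 m).
It fails at once if the tin, the mill or the timer is moved more than 25 mm (distance of any of tin_center, mill_center, timer_center from where it was at the start of the episode above 0.025 m).
It also fails if it takes over 42 s, if anything falls off the work surface, if the arm or the gripper's body presses on something with over 40 N, if the wrist force passes 120 N, or if a joint passes its speed limit or range.

ROBOT

A 7-joint arm with a two-finger parallel gripper is mounted at the origin on a cart in front of the work surface, level with it; the furniture and walls round the work are solid. World frame = base frame: x ahead of the robot, y to its left, z up, the work surface at z = 0. Lengths are in m, angles in rad, forces in N, time in s.
With the tool pointing down it reaches from about 0.4 to 0.85 m from the base axis. Payload 10.4 kg.
Tool frame: the origin (TCP) lies midway between the tips of the shut fingers; the grasp point (between the pads) lies 19 mm behind it (r.grasp_offset is the distance from the TCP to the grasp point, in m); z points along the fingers, y is the line along which they close (so a half turn about z gives the same grasp; the last joint's range is limited). The gripper opens to 87 mm and grips with 3 to 60 N. Pads are 19 mm wide; open, the fingers measure 117 mm over their backs; the gripper's body (75 mm by 190 mm) begins 51 mm behind the grasp point.
Start: joints at [1.285, 0.332, -0.065, 1.46, 0.022, 1.35, -0.088], TCP at [0.162, -0.604, 0.223] pointing down, gripper open.
Joint ranges: [-2.6, 2.6], [-0.5, 2.12], [-1.47, 1.34], [0.16, 2.42], [-1.27, 4.41], [0.06, 2.06], [-2.6, 2.6]. Speed limits (rad/s): [2.22, 2.22, 2.79, 2.79, 3.14, 3.14, 3.14].

INTERFACE

Orientations are given as a unit quaternion [x, y, z, w].
In Python, from bench import r gives the robot as it stands.
- The arm moves only by the tool drive_tool, never from a script. Its argument "moves" is a list that holds one entry, the list of rows, each a list of 7 numbers: the shift along the tool's x, y, z in m, then the turn, a rotation vector about the tool's x, y, z in rad, then the opening, from 0 (shut) to 1 (fully open). In form: [[[tx, ty, tz, ax, ay, az, jaw], ...]]. A call has 1 to 10 rows; each row shifts and turns the commanded pose from where the row before left it, along the tool's axes as they then stand; what a row does not reach is not made up. A row lasts 1/10 s, in which the tool goes at most 50 mm and 8.59 degrees, less where a joint would pass 70% of its speed; a pose out of reach is approached as far as the arm can. A call is refused whole if a number of a shift passes 0.05 or a number of a turn 0.15, either way. A call with a gripper value outside its range is refused whole. The fingers move at their own pace and stop on an object; "squeeze" is the grip in N (left out, the last holds). Time passes only in rows, so rows that do not move let the fingers close. It gives the time, the measured TCP pose, the force, the opening and the grip force at its end, in the units of the state.
- r.read_state(): the state, without advancing time (a new reading comes with each control period).
- r.camera(name): name is "scene" or "top" or "wrist"; returns the picture (480x640x3 uint8, red, green, blue); there is no depth.
- r.camera_info(name): a dict with "mtx" (3x3 intrinsics, pixels), "k1" (the pictures are not rectified: a ray, as slopes to the right and down, at radius r is drawn at 1 + k1 r^2 times it, then the intrinsics apply), "rvec" (rotation vector, rad) and "tvec" (3), from world to camera coordinates, as OpenCV has them; the wrist camera has in their place "T_tool_cam" (4x4, takes a point from camera to tool coordinates, whose origin is the TCP and whose axes are the flange's). Camera axes: x right, y down, z forward; pixel columns grow to the right and rows downward; lengths in m; the calibration is good to about 2 mm. A picture is of the moment at which its call begins: read the wrist's pose just before it. camera_info takes no time and is no camera call.
- r.close_job(): hands the job in; it is judged then, once.
Trained networks look in the newest picture that a camera, given by its name, has taken for a name from the list of things; names that differ only in an ending like _2 or _b are one class to them, and where a whole thing is asked for, a point or a joint stands for the part that bears it (a point fixed in the world has none). Each returns a list of dicts, best first, with "conf" (0 to 1); they miss things now and then, are a little off and sometimes report something else, mostly with a low value. They report only what shows in the picture. A call takes as long as a camera call.
- r.find_in(camera, query): "bbox" ([left, top, right, bottom] in pixels, round what is visible of it).
- r.place_of(camera, query): "at" ([column, row] in pixels: a listed point, or the origin of a listed thing).
The state is a dict: "time": time; "joint_positions": joint angles; "joint_vel": joint speeds; "joint_torque": joint torques, N m; "ee_pos": TCP position; "eef_rot": TCP orientation; "ft_force": force on the tool from outside, world axes, zero at the start; "torque": the same for the moment, N m; "width": finger opening in m; "grip_force": force on a finger pad.
Only numpy, scipy, OpenCV 4.12 (cv2) and the standard library are available. Lean on these libraries where they do the work, as an engineer would, in place of code of your own. Each camera call takes 0.05 s, during which the arm holds its last target. There are 200 camera calls.

## Working session

There is one attempt and no reset: what is moved stays moved. The work goes in short steps, Python scripts to look and compute and a tool call to move; the robot and the scene stay as the last step left them, time stands still between calls to the robot, and variables do not carry over. Pictures are saved under pics/ and viewed, at most 10 in all, crops included, and the job is handed in when it is done.

Besides the shell and the picture viewer there is one more tool, called after "Request:" as name(argument=value, ...) on one line, values as JSON. drive_tool: Moves the arm, as the interface text tells. Its arguments: {"type":"object","properties":{"moves":{"type":"array"},"squeeze":{"type":"number"}},"required":["moves"]}

```bash
mkdir -p pics; cat > h.py <<'E'
import numpy as np, cv2
from scipy.spatial.transform import Rotation as R
from bench import r
def ray(cam,px,st=None):
    i=r.camera_info(cam); K=np.array(i["mtx"]); k=i["k1"]
    d=cv2.undistortPoints(np.array([[px]],float),K,np.array([k,0,0,0.]))[0,0]
    v=np.array([d[0],d[1],1.])
    if "T_tool_cam" in i:
        T=np.eye(4);T[:3,:3]=R.from_quat(st["eef_rot"]).as_matrix();T[:3,3]=st["ee_pos"];T=T@np.array(i["T_tool_cam"])
        return T[:3,3],T[:3,:3]@v
    M=cv2.Rodrigues(np.array(i["rvec"],float))[0]
    return -M.T@np.array(i["tvec"]).ravel(),M.T@v
def atz(cam,px,z,st=None):
    o,d=ray(cam,px,st); return o+d*(z-o[2])/d[2]
E
python3 - <<'E'
from h import *
s=r.read_state();print(s["ee_pos"],s["eef_rot"],s["time"],s["width"])
for c in("scene","top"):
    im=r.camera(c);cv2.imwrite(f"pics/{c}0.png",im[:,:,::-1])
    for n,z in(("food_box",0),("front_left_pad",.092),("front_right_pad",.092),("back_left_pad",.092),("back_right_pad",.092),("tin_center",.036),("mill_center",.045),("timer_center",.021)):
        for q in r.place_of(c,n)[:2]: print(c,n,np.round(q["at"]),round(q["conf"],2),atz(c,q["at"],z).round(4))
E
```

```text
[ 0.1622455  -0.60316666  0.22175554] [ 9.91377956e-01  1.31031418e-01 -1.40648933e-04 -7.04188471e-04] 0.0 0.08688004134093419
scene food_box [336. 305.] 0.8 [0.5202 0.0621 0.    ]
scene front_left_pad [335. 292.] 0.58 [0.4858 0.146  0.092 ]
scene front_right_pad [285. 278.] 0.46 [0.5897 0.1471 0.092 ]
scene back_left_pad [292. 271.] 0.82 [0.5914 0.1168 0.092 ]
scene back_right_pad [345. 242.] 0.6 [ 0.5489 -0.0398  0.092 ]
scene tin_center [391. 262.] 0.9 [ 0.4614 -0.0986  0.036 ]
scene tin_center [287. 275.] 0.67 [0.6365 0.0568 0.036 ]
scene mill_center [282. 313.] 0.65 [0.5731 0.1909 0.045 ]
scene timer_center [284. 275.] 0.86 [0.6546 0.0377 0.021 ]
top food_box [330. 271.] 0.87 [0.5168 0.0542 0.    ]
top front_left_pad [277. 287.] 0.74 [0.4883 0.1387 0.092 ]
top front_right_pad [360. 316.] 0.68 [0.4431 0.0044 0.092 ]
top back_left_pad [293. 226.] 0.62 [0.5885 0.1158 0.092 ]
top back_right_pad [379. 252.] 0.94 [ 0.5468 -0.0256  0.092 ]
top tin_center [418. 306.] 0.9 [ 0.4591 -0.0979  0.036 ]
top mill_center [249. 238.] 0.59 [0.5709 0.1933 0.045 ]
top timer_center [337. 195.] 0.84 [0.6511 0.0436 0.021 ]
```

```bash
python3 - <<'E'
from h import *
a=cv2.imread("pics/top0.png")[150:350,210:460];b=cv2.imread("pics/scene0.png")[180:380,210:460]
cv2.imwrite("pics/both.png",np.vstack([cv2.resize(x,(750,600))[::1] for x in(a,)]) )
cv2.imwrite("pics/sc.png",cv2.resize(b,(750,600)))
im=cv2.imread("pics/top0.png");h=cv2.cvtColor(im,cv2.COLOR_BGR2HSV)
m=cv2.inRange(h,(95,90,50),(125,255,255))
n,l,s,c=cv2.connectedComponentsWithStats(m);k=1+s[1:,4].argmax();print(s[k])
pts=np.argwhere(l==k)[:,::-1]
W=np.array([atz("top",p,.09)[:2] for p in cv2.convexHull(pts.astype(np.float32))[:,0]])
print(cv2.minAreaRect((W*1000).astype(np.float32)))
E
```

```text
[ 269  220  120  103 8216]
((511.7282409667969, 57.329551696777344), (172.52825927734375, 138.73240661621094), 74.01971435546875)
```

View pics/both.png

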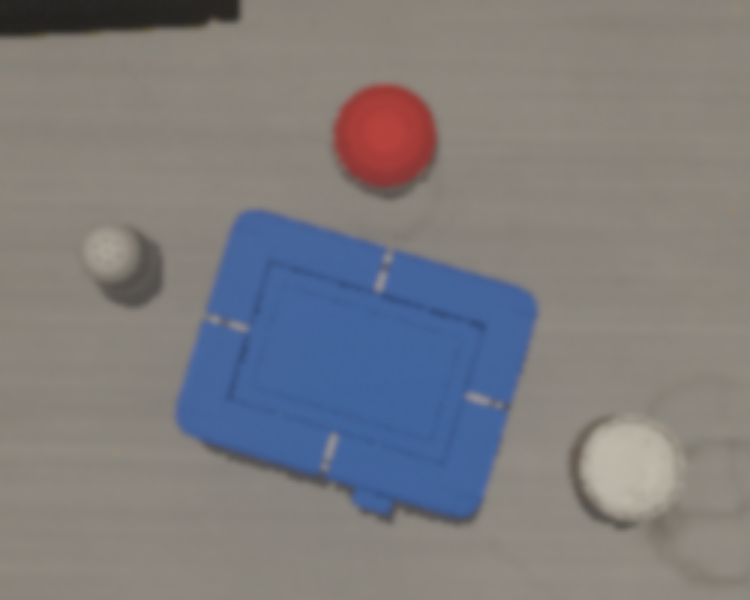

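View pics/sc.png

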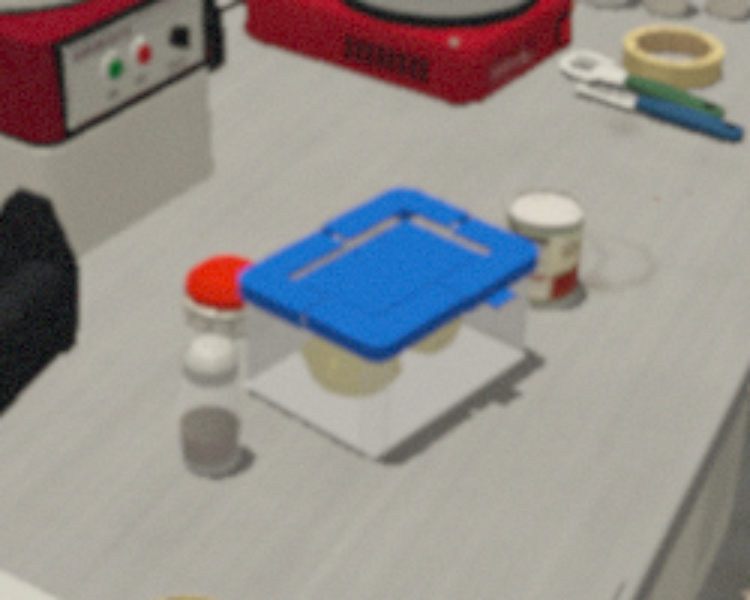

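The top view shows the blue lid with its clasp at the front (crop 375,500). The mill is to the left (115,255), the timer behind (385,135) and the tin to the right (630,465). The box is yawed about -16°, centred near (0.516, 0.0565). I'll shut the jaws, turn the tool 31° to match the box, then travel to back-right.

Request:
drive_tool(moves=[[[0,0,0,0,0,0.135,0],[0,0,0,0,0,0.135,0],[0,0,0,0,0,0.135,0],[0,0,0,0,0,0.135,0],[0.01,-0.033,0,0,0,0,0],[0.01,-0.033,0,0,0,0,0],[0.01,-0.033,0,0,0,0,0],[0.01,-0.033,0,0,0,0,0],[0.01,-0.033,0,0,0,0,0],[0.01,-0.033,0,0,0,0,0]]])

```text
time: 1.9
ee_pos: [0.2749, -0.4283, 0.2227]
eef_rot: [0.99, -0.138, 0.0, 0.0]
ft_force: [0.7, -0.4, 0.1]
width: 0.0148
grip_force: 0.0
```

Request:
drive_tool(moves=[[[0.01,-0.033,0,0,0,0,0],[0.01,-0.033,0,0,0,0,0],[0.01,-0.033,0,0,0,0,0],[0.01,-0.033,0,0,0,0,0],[0.01,-0.033,0,0,0,0,0],[0.01,-0.033,0,0,0,0,0],[0.01,-0.033,0,0,0,0,0],[0.01,-0.033,0,0,0,0,0],[0.01,-0.033,0,0,0,0,0],[0.01,-0.033,0,0,0,0,0]]])

```text
time: 2.9
ee_pos: [0.4614, -0.1383, 0.2228]
eef_rot: [0.99, -0.138, 0.0, 0.0]
ft_force: [-0.1, -0.4, 0.3]
width: 0.0004
grip_force: 0.0
```

Request:
drive_tool(moves=[[[0.01,-0.033,0,0,0,0,0],[0.01,-0.033,0,0,0,0,0],[0.01,-0.033,0,0,0,0,0],[0,0,0,0,0,0,0]]])

```text
time: 3.3
ee_pos: [0.5182, -0.0476, 0.2227]
eef_rot: [0.991, -0.135, 0.0, -0.001]
ft_force: [-0.2, -1.0, 0.9]
width: 0.0005
grip_force: 0.0
```

```bash
cat > w.py <<'E'
from h import *
import sys
s=r.read_state();p=s["ee_pos"];M=R.from_quat(s["eef_rot"]).as_matrix()
im=r.camera("wrist");cv2.imwrite(f"pics/{sys.argv[1]}.png",im[:,:,::-1])
print(s["time"],np.round(p,4),M.round(3).tolist(),s["width"],np.round(s["ft_force"],2))
for n in("front_left","front_right","back_left","back_right"):
    for q in r.place_of("wrist",n+"_pad")[:1]: w=atz("wrist",q["at"],.09,s);print(n,np.round(q["at"]),round(q["conf"],2),w.round(4),"tool",(M.T@(w-p)).round(4))
E
python3 w.py w1
```

```text
3.3 [ 0.5182 -0.0476  0.2227] [[0.964, -0.267, 0.001], [-0.267, -0.964, 0.002], [0.0, -0.002, -1.0]] 0.0005166104232652447 [-0.22 -1.03  0.91]
front_left [136. 311.] 0.85 [0.4869 0.1469 0.09  ] tool [-0.0823 -0.1787  0.133 ]
front_right [293. 311.] 0.9 [ 0.4477 -0.0018  0.09  ] tool [-0.0803 -0.0249  0.1327]
back_left [122. 201.] 0.9 [0.5905 0.1132 0.09  ] tool [ 0.0266 -0.1739  0.1331]
back_right [289. 206.] 0.67 [ 0.5456 -0.0282  0.09  ] tool [ 0.0211 -0.0256  0.1327]
```

Request:
drive_tool(moves=[[[0.011,-0.012,0.02,0,0,0,0],[0.011,-0.012,0.03,0,0,0,0],[0,0,0.03,0,0,0,0],[0,0,0.03,0,0,0,0],[0,0,0.01,0,0,0,0],[0,0,0,0,0,0,0]]])

```text
time: 4.15
ee_pos: [0.5435, -0.0363, 0.1017]
eef_rot: [0.99, -0.139, -0.001, 0.0]
ft_force: [0.2, -0.6, -0.3]
width: 0.0004
grip_force: 0.0
```

```bash
python3 w.py w2
```

```text
4.15 [ 0.5435 -0.0363  0.1017] [[0.962, -0.275, -0.002], [-0.275, -0.962, -0.0], [-0.002, 0.001, -1.0]] 0.000355368361710908 [ 0.19 -0.56 -0.32]
front_right [163. 137.] 0.23 [0.6432 0.0148 0.09  ] tool [ 0.0818 -0.0765  0.0115]
back_left [ 49. 288.] 0.66 [0.5866 0.1138 0.09  ] tool [ 0.0002 -0.1562  0.0116]
back_right [306. 289.] 0.72 [ 0.5461 -0.0295  0.09  ] tool [ 0.0006 -0.0072  0.0117]
```

View pics/w2.png

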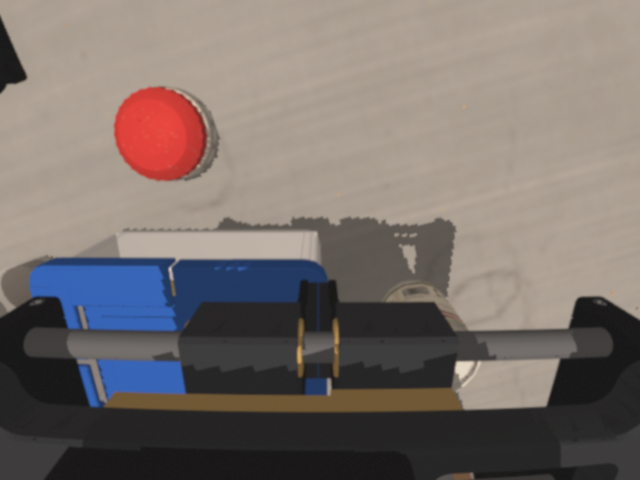

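The wrist view shows the fingertips (col 318) close to the back-right corner's outer edge (col 327), so I'll shift 7 mm left and press gradually.

Request:
drive_tool(moves=[[[0,-0.007,0,0,0,0,0],[0,0,0.004,0,0,0,0],[0,0,0.003,0,0,0,0],[0,0,0.003,0,0,0,0],[0,0,0.003,0,0,0,0],[0,0,0.002,0,0,0,0],[0,0,0,0,0,0,0]]])

```text
time: 5.1
ee_pos: [0.5461, -0.0288, 0.087]
eef_rot: [0.99, -0.138, -0.0, 0.0]
ft_force: [-0.9, 0.7, 0.6]
width: -0.0
grip_force: 0.0
```

Request:
drive_tool(moves=[[[0,0,0.002,0,0,0,0],[0,0,0.002,0,0,0,0],[0,0,0.002,0,0,0,0],[0,0,0,0,0,0,0]]])

```text
time: 5.5
ee_pos: [0.5471, -0.0289, 0.0836]
eef_rot: [0.99, -0.138, 0.001, 0.0]
ft_force: [-8.4, -0.5, 21.0]
width: 0.0006
grip_force: 10.6
```

Request:
drive_tool(moves=[[[0,0,-0.012,0,0,0,0],[0,0,-0.015,0,0,0,0],[0,-0.037,0,0,0,0,0],[0,-0.037,0,0,0,0,0],[0,-0.037,0,0,0,0,0],[0,-0.037,0,0,0,0,0],[0,0,0,0,0,0,0],[0,0,0,0,0,0,0]]])

```text
time: 6.3
ee_pos: [0.5869, 0.1146, 0.1089]
eef_rot: [0.991, -0.137, 0.0, -0.0]
ft_force: [-0.4, -0.0, -0.7]
width: 0.0003
grip_force: 0.0
```

Right over back-left (0.5866, 0.1135).

Request:
drive_tool(moves=[[[0,0,0.008,0,0,0,0],[0,0,0.006,0,0,0,0],[0,0,0.003,0,0,0,0],[0,0,0.003,0,0,0,0],[0,0,0.003,0,0,0,0],[0,0,0.002,0,0,0,0],[0,0,0.002,0,0,0,0],[0,0,0,0,0,0,0]]])

```text
time: 7.1
ee_pos: [0.5874, 0.1135, 0.0837]
eef_rot: [0.99, -0.138, 0.001, 0.0]
ft_force: [-8.6, -3.1, 21.0]
width: 0.0011
grip_force: 9.9
```

Request:
drive_tool(moves=[[[0,0,-0.012,0,0,0,0],[0,0,-0.015,0,0,0,0],[-0.035,0,0,0,0,0,0],[-0.035,0,0,0,0,0,0],[-0.034,0,0,0,0,0,0],[0,0,0,0,0,0,0],[0,0,0,0,0,0,0]]])

```text
time: 7.8
ee_pos: [0.4871, 0.1422, 0.1094]
eef_rot: [0.99, -0.138, 0.001, 0.0]
ft_force: [-0.2, 0.3, 0.1]
width: 0.0003
grip_force: 0.0
```

```bash
python3 w.py w3; python3 - <<'E'
from h import *
r.camera("top")
for n,z in(("food_box",0),("front_left_pad",.092),("front_right_pad",.092),("back_left_pad",.084)):
    for q in r.place_of("top",n)[:1]: print(n,round(q["conf"],2),atz("top",q["at"],z).round(4))
E
```

```text
7.8 [0.4871 0.1422 0.1094] [[0.962, -0.273, 0.002], [-0.273, -0.962, -0.001], [0.002, 0.0, -1.0]] 0.00028832690276332914 [-0.18  0.32  0.08]
front_left [319. 286.] 0.81 [0.4862 0.1426 0.09  ] tool [-0.001  -0.0001  0.0194]
front_right [571. 281.] 0.61 [ 0.4471 -0.0025  0.09  ] tool [0.001  0.1502 0.0195]
back_left [321.  90.] 0.61 [0.5866 0.1131 0.09  ] tool [0.1036 0.0008 0.0196]
back_right [597.  98.] 0.65 [ 0.5477 -0.0235  0.09  ] tool [0.1035 0.1429 0.0196]
food_box 0.95 [0.5191 0.0549 0.    ]
front_right_pad 0.92 [0.4473 0.003  0.092 ]
back_left_pad 0.71 [ 0.4429 -0.0018  0.084 ]
```

Aligned over front-left; press it, then cross to front-right.

Request:
drive_tool(moves=[[[0,0,0.008,0,0,0,0],[0,0,0.006,0,0,0,0],[0,0,0.003,0,0,0,0],[0,0,0.003,0,0,0,0],[0,0,0.003,0,0,0,0],[0,0,0.002,0,0,0,0],[0,0,0.002,0,0,0,0],[0,0,0,0,0,0,0]]])

```text
time: 9.1
ee_pos: [0.4871, 0.1422, 0.0834]
eef_rot: [0.99, -0.138, 0.0, 0.001]
ft_force: [-10.3, -5.0, 27.2]
width: 0.0008
grip_force: 13.3
```

Request:
drive_tool(moves=[[[0,0,-0.012,0,0,0,0],[0,0,-0.015,0,0,0,0],[0,0.037,0,0,0,0,0],[0,0.037,0,0,0,0,0],[0,0.037,0,0,0,0,0],[0,0.037,0,0,0,0,0],[0,0,0,0,0,0,0],[0,0,0,0,0,0,0]]])

```text
time: 9.9
ee_pos: [0.4466, -0.0008, 0.1091]
eef_rot: [0.99, -0.139, 0.001, 0.0]
ft_force: [0.7, 0.5, -0.2]
width: 0.0006
grip_force: 0.0
```

Request:
drive_tool(moves=[[[0,0,0.008,0,0,0,0],[0,0,0.006,0,0,0,0],[0,0,0.003,0,0,0,0],[0,0,0.003,0,0,0,0],[0,0,0.003,0,0,0,0],[0,0,0.002,0,0,0,0],[0,0,0.002,0,0,0,0],[0,0,0,0,0,0,0]]])

```text
time: 10.7
ee_pos: [0.4466, -0.0001, 0.0833]
eef_rot: [0.99, -0.138, 0.0, 0.0]
ft_force: [-13.0, 0.5, 28.4]
width: 0.0001
grip_force: 14.3
```

Request:
drive_tool(moves=[[[0,0,-0.015,0,0,0,0],[0,0,-0.03,0,0,0,0],[0,0,-0.04,0,0,0,0],[0,0.03,-0.04,0,0,0,0],[0,0.04,0,0,0,0,0],[0,0.04,0,0,0,0,0],[0,0.04,0,0,0,0,0],[0,0.04,0,0,0,0,0],[0,0,0,0,0,0,0],[0,0,0,0,0,0,0]]])

```text
time: 11.7
ee_pos: [0.3942, -0.1833, 0.2064]
eef_rot: [0.99, -0.139, -0.0, -0.0]
ft_force: [0.0, 0.4, -0.0]
width: -0.0
grip_force: 0.0
```

```bash
python3 - <<'E'
from h import *
a=r.camera("top")[170:340,240:450,::-1];b=r.camera("scene")[210:350,260:420,::-1]
cv2.imwrite("pics/end.png",np.hstack([cv2.resize(a,(400,324)),cv2.resize(b,(370,324))]))
for n,z in(("food_box",0),("tin_center",.036),("mill_center",.045),("timer_center",.021)):
    for q in r.place_of("top",n)[:1]: print(n,round(q["conf"],2),atz("top",q["at"],z).round(4))
E
```

```text
food_box 0.6 [0.5109 0.0578 0.    ]
tin_center 0.76 [ 0.4576 -0.0972  0.036 ]
mill_center 0.65 [0.5778 0.1947 0.045 ]
timer_center 0.62 [0.6525 0.0449 0.021 ]
```

View pics/end.png

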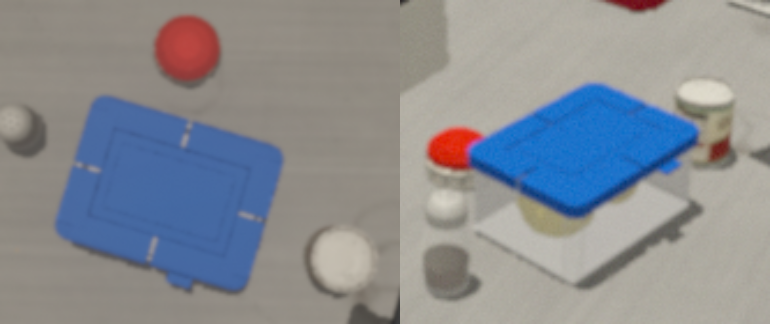

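The lid is now flush all round: the gap and shadow inside the rim are gone (scene view, around 590,140). The box, tin, mill and timer haven't moved, so I'm handing in.

```bash
python3 -c "
from bench import r
print(r.close_job())"
```

```text
the job is handed in; nothing more can be done
None
```

I pressed all four rim sections until they stopped at the clicked-home height (84 mm), the lid looked flush in the final pictures with nothing visibly moved, and I handed the job in; no verdict came back.

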